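Fit the retaining clip on a cheese cutter's spindle

TASK

Take the blue retaining clip out of the white parts tray and push it sideways, open end first, into the groove under the brass spindle head of the cheese cutter, lying flat on the steel bar, until it snaps fully home. The bar's height differs with the cheese, so find it by a light touch, and never push the clip against the cutter with more than 35 N. Let go of the clip, and do not move the small red cheese, the jar or the spatula.

Things in the scene. Friction and masses are not known exactly. Their poses are not given: they have to be found in the camera images.
- clip: Loose blue plastic horseshoe clip, 75 g, flat in the tray: 6 mm thick, 56 long, 36 wide. Origin: seat centre (where the spindle axis comes to lie), on the underside. x points out of the open end, the way it is pushed; z up. Solid bridge x=-44 to -8 mm, 36 mm wide; its front face, x=-8 mm, bottoms on the spindle neck. Springy jaws x=-9 to +12 mm, inner faces y=+-9.5, outer +-16.5 mm.
- clip_tab (a point): Centre of the clip's upright grip tab: clip x=-34, y=0, z=22.5 mm. The tab is 22 mm long in clip x, 10 mm thick in y, and stands from the bridge's top (z=6) to z=39 mm. Pinch it across y. Axes as the clip's.
- clip_throat (a point): Midway between the inward nubs of the clip's jaws: clip x=7, y=0, z=3 mm. They leave a 12 mm throat and each springs out 2 mm to pass the 16 mm neck. Centred, this takes about 5 to 12 N of push, more if off-centre. Once they are past the neck's middle (clip less than 7 mm short of home) they draw the clip on until the bridge meets the neck.
- cutter: Fixed swing-arm cheese cutter. Origin: on the counter, on the upright spindle's axis; z up. Marble board x=-60 to 260, y=+-85 mm, 16 mm thick, with a round steel pedestal (54 mm) at the axis and a red cheese wheel. Above, a steel bar 64 mm wide, 16 mm thick, x=-55 to +255 mm, a black handle to x=325 mm, and a block 24 mm high across the bar at x=27 to 57 mm.
- pedestal_top (a point): Point on the spindle axis 60 mm above the counter, on top of the fixed pedestal. Axes as the cutter's. The bar stands above it on a column set to suit the cheese; no pose shows how high: the bar's flat top is anywhere from 85 to 115 mm above the counter. Find it by touch, coming down at 10 mm/s or less.
- bar_end (a point): Point on the cutter, x=-55, y=0, z=100 mm: the bar's short end, on its centre line, at its mean height (fixed; the real top is up to 15 mm above or below). The clip enters from here along cutter +x, clip x along cutter x. On the bar's top at the axis: brass neck 16 mm across, 8 mm high (the groove; its floor is the bar), then a brass head 26 mm across, 24 mm high, lower edge square.
- tray: Fixed white open tray 150 x 150 mm, 14 mm high, walls and floor 4 to 5 mm; origin: centre of its underside on the counter.
- gouda: Bystander: small red waxed cheese, diameter 94 mm, 46 mm high, standing on the counter; origin: centre of its underside.
- jar: Bystander: amber glass jar with a brass-coloured lid, diameter 60 mm, 85 mm high, standing on the counter; origin: centre of its underside.
- spatula: Bystander: spatula with a dark wooden handle lying flat on the counter, 180 mm long; origin: near its middle, underside.
There are look-alikes about, which are no part of the job. Of the things that look like the clip, take the one that is farthest to the robot's left at the start.

How it is judged (in metres and radians):
On the way, in this order (a step that is already met when the one before it is completed fails the run):
1. the clip has been taken away from where it lay in the tray (distance of clip from where it was at the start of the episode above 0.08 m), for 0.1 s.
2. the clip is at the level of the groove, still outside it, its seat 9 to 45 mm from the spindle axis (horizontal distance between clip and cutter between 0.009 and 0.045 m and z of clip in the frame of cutter between 0.082 and 0.119 m), for 0.1 s.
At the end, for the whole second after the job is handed in: The clip lies flat (within 0.12 rad) in the spindle groove below the head, 82 to 116.5 mm above the cutter's underside, its seat centre within 2 mm of the spindle axis, released and at rest (horizontal distance between clip and cutter below 0.002 m and z of clip in the frame of cutter between 0.082 and 0.1165 m and angle between clip's own z axis and vertical below 0.12 rad and linear speed of clip below 0.02 m/s); the robot touches nothing.
It fails at once if the clip is pressed against the cutter with more than 35 N (contact force between clip and cutter above 35 N).
It fails at once if the small red cheese is moved more than 15 mm (distance of gouda from where it was at the start of the episode above 0.015 m).
It fails at once if the jar is moved more than 15 mm (distance of jar from where it was at the start of the episode above 0.015 m).
It fails at once if the spatula is moved more than 15 mm (distance of spatula from where it was at the start of the episode above 0.015 m).
It also fails if it takes over 64 s, if anything falls off the work surface, if the arm or the gripper's body presses on something with over 40 N, if the wrist force passes 120 N, or if a joint passes its speed limit or range.

ROBOT

A 6-joint arm with a two-finger parallel gripper is mounted at the origin on the work surface. World frame = base frame: x ahead of the robot, y to its left, z up, the work surface at z = 0. Lengths are in m, angles in degrees, forces in N, time in s.
With the tool pointing down it reaches from about 0.35 to 0.875 m from the base axis. Payload 4.2 kg.
Tool frame: the origin (TCP) lies midway between the tips of the shut fingers; the grasp point (between the pads) lies 19 mm behind it (r.pinch_z is the distance from the TCP to the grasp point, in m); z points along the fingers, y is the line along which they close (so a half turn about z gives the same grasp; the last joint's range is limited). The gripper opens to 87 mm and grips with 3 to 60 N. Pads are 19 mm wide; open, the fingers measure 117 mm over their backs; the gripper's body (75 mm by 190 mm) begins 51 mm behind the grasp point.
Start: joints at [82.082, 22.042, 0.453, 0, -68.411, -14.817], TCP at [0.242, 0.576, 0.223] pointing down, gripper open.
Joint ranges: [-179.83, 179.83], [-69.29, 118.12], [-61.27, 80.66], [-181.25, 117.63], [-171.15, -9.14], [-177.46, 177.46]. Speed limits (degrees/s): [159.86, 159.86, 180, 180, 180, 180].

INTERFACE

Orientations are given as a 3x3 rotation matrix whose columns are the frame's x, y, z axes.
In Python, from station import r, imaging, models gives the robot as it stands. The module is installed in compiled form; this text tells all that it offers.
- The arm moves only by the tool apply_moves, never from a script. Its argument "moves" is a list of rows, each a list of 2 entries, a list of its own where there are three numbers: the shift along the tool's x, y, z in m, then the turn about the tool's z in degrees. A call has 1 to 5 rows; each row shifts and turns the commanded pose from where the row before left it, along the tool's axes as they then stand; what a row does not reach is not made up. A row lasts 1/12 s, in which the tool goes at most 41.7 mm and 7.16 degrees, less where a joint would pass 70% of its speed; a pose out of reach is approached as far as the arm can. A call is refused whole if a number of a shift passes 0.0417 or a number of a turn 7.16, either way. A call with a gripper value outside its range is refused whole. "hand" is the finger opening in m, from 0 to 0.087, set as the call begins (left out, the last holds). The fingers move at their own pace and stop on an object; the grip force is fixed at half the most. Time passes only in rows, so rows that do not move let the fingers close. It gives the time, the measured TCP pose, the force, the opening and the grip force at its end, in the units of the state.
- r.sense(): the state, without advancing time (a new reading comes with each control period).
- imaging.capture(name): name is "scene" or "side" or "wrist"; returns a dict with "frame" (384x512x3 uint8, blue, green, red), "intrinsics" (3x3 intrinsics, pixels), "eye" and "orientation" of the camera in the world. Camera axes: x right, y down, z forward; pixel columns grow to the right and rows downward; lengths in m; the calibration is good to about 2 mm. A picture is of the moment at which its call begins. There is no depth.
- r.finish_job(): hands the job in; it is judged then, once.
Trained networks look in a picture, given as the dict that the camera call returned (one of the last four; its "shot" number tells which), for a name from the list of things; names that differ only in an ending like _2 or _b are one class to them, and where a whole thing is asked for, a point or a joint stands for the part that bears it (a point fixed in the world has none). Each returns a list of dicts, best first, with "confidence" (0 to 1); they miss things now and then, are a little off and sometimes report something else, mostly with a low value. They report only what shows in the picture. A call takes as long as a camera call. They do not tell look-alikes from the thing itself.
- models.cut_out(picture, target): "region" (384x512 bool, what is visible of it) and "extent" ([left, top, width, height] as shares, 0 to 1, of the picture: columns of its width, rows of its height, round what is visible of it).
- models.place_of(picture, target): "at" ([column, row] as shares, 0 to 1, of the picture: columns of its width, rows of its height: a listed point, or the origin of a listed thing).
The state is a dict: "time_s": time; "joints": joint angles; "joint_velocities": joint speeds; "effort": joint torques, N m; "tcp_pos": TCP position; "ee_rot": TCP orientation; "wrist_force": force on the tool from outside, world axes, zero at the start; "moment": the same for the moment, N m; "gripper_width": opening from 0.0 (shut) to 1.0 (fully open); "gripper_force": force on a finger pad.
Only numpy, scipy, OpenCV 4.12 (cv2) and the standard library are available. Lean on these libraries where they do the work, as an engineer would, in place of code of your own. Each camera call takes 0.05 s, during which the arm holds its last target. There are 200 camera calls.

## Working session

There is one attempt and no reset: what is moved stays moved. The work goes in short steps, Python scripts to look and compute and a tool call to move; the robot and the scene stay as the last step left them, time stands still between calls to the robot, and variables do not carry over. Pictures are saved under pics/ and viewed, at most 10 in all, crops included, and the job is handed in when it is done.

Besides the shell and the picture viewer there is one more tool, called after ">>>" as name(argument=value, ...) on one line, values as JSON. apply_moves: Moves the arm, as the interface text tells. Its arguments: {"type":"object","properties":{"moves":{"type":"array"},"hand":{"type":"number"}},"required":["moves"]}

```bash
mkdir -p pics
cat > h.py <<'E'
from station import r, imaging, models
import numpy as np, cv2
def ray(p,uv):
    K=np.array(p["intrinsics"]);R=np.array(p["orientation"]);e=np.array(p["eye"])
    d=R@np.linalg.inv(K)@np.array([uv[0],uv[1],1.]);return e,d
def onz(p,uv,z):
    e,d=ray(p,uv);return e+d*(z-e[2])/d[2]
def proj(p,X):
    K=np.array(p["intrinsics"]);R=np.array(p["orientation"]);e=np.array(p["eye"])
    q=K@R.T@(np.array(X)-e);return q[:2]/q[2]
def tri(rs):
    A=np.zeros((3,3));b=np.zeros(3)
    for e,d in rs:
        d=d/np.linalg.norm(d);P=np.eye(3)-np.outer(d,d);A+=P;b+=P@e
    return np.linalg.solve(A,b)
def px(p,d): return np.array(d["at"])*[512,384]
E
python3 - <<'E'
from h import *
s=r.sense();print(s["tcp_pos"],np.round(s["ee_rot"],3).tolist(),s["wrist_force"],s["time_s"])
ims=[]
for n in ["scene","side"]:
    p=imaging.capture(n);ims.append(p["frame"]);print(n,np.round(p["eye"],3),np.round(p["orientation"],2).tolist())
    cv2.imwrite(f"pics/{n}.png",p["frame"])
    for t in ["clip","clip_tab","clip_throat","cutter","pedestal_top","bar_end","tray","gouda","jar","spatula"]:
        print(t,[(np.round(px(p,d),1).tolist(),round(d["confidence"],2)) for d in models.place_of(p,t)])
E
```

```text
[0.24130172 0.57585413 0.22144516] [[0.922, -0.387, -0.001], [-0.387, -0.922, -0.002], [0.0, 0.002, -1.0]] [-0.36232869 -0.77793802 -0.26962227] 0.0
scene [ 1.213 -0.101  1.096] [[0.19, 0.81, -0.56], [0.98, -0.16, 0.1], [-0.01, -0.57, -0.82]]
clip [([342.4, 280.0], 0.72), ([291.7, 151.8], 0.63), ([237.2, 162.7], 0.6), ([354.9, 194.9], 0.53)]
clip_tab [([238.5, 170.4], 0.68), ([336.9, 264.2], 0.54), ([286.8, 156.0], 0.5), ([349.0, 180.1], 0.47)]
clip_throat [([344.6, 281.5], 0.74), ([260.0, 204.0], 0.72), ([234.8, 160.1], 0.71), ([351.1, 194.1], 0.65), ([293.8, 152.6], 0.58)]
cutter [([261.1, 215.6], 0.67), ([349.7, 194.3], 0.24)]
pedestal_top [([261.5, 203.3], 0.71)]
bar_end [([261.5, 176.6], 0.9), ([129.1, 212.5], 0.27)]
tray [([351.9, 190.7], 0.93)]
gouda [([130.6, 209.4], 0.75), ([349.7, 193.7], 0.6)]
jar [([370.6, 232.6], 0.93)]
spatula [([120.0, 282.4], 0.82)]
side [0.165 0.398 0.781] [[-0.76, -0.5, 0.41], [-0.65, 0.6, -0.46], [-0.01, -0.62, -0.78]]
clip [([314.0, 266.9], 0.74), ([265.7, 333.2], 0.57), ([159.8, 324.3], 0.55), ([122.2, 225.9], 0.5)]
clip_tab [([172.3, 326.5], 0.96), ([129.9, 228.7], 0.79), ([304.9, 253.2], 0.6), ([262.9, 313.2], 0.56)]
clip_throat [([156.8, 321.4], 0.73), ([266.1, 332.0], 0.73), ([120.9, 223.1], 0.67), ([314.8, 268.8], 0.61), ([116.8, 291.6], 0.25)]
cutter [([156.2, 318.6], 0.28)]
pedestal_top [([236.2, 218.5], 0.61)]
bar_end [([250.4, 221.6], 0.75)]
tray [([165.0, 325.3], 0.9)]
gouda [([344.3, 165.0], 0.72)]
jar [([117.3, 286.4], 0.75), ([345.2, 163.2], 0.49)]
spatula [([293.9, 128.8], 0.85)]
```

View pics/scene.png

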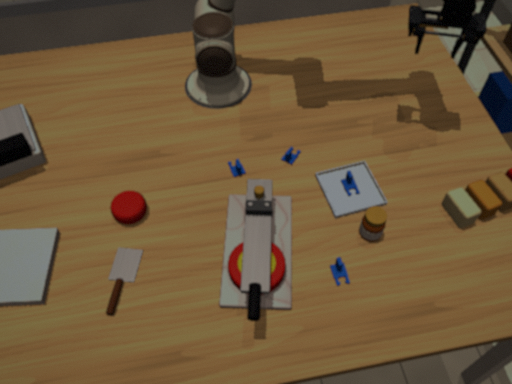

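View pics/side.png

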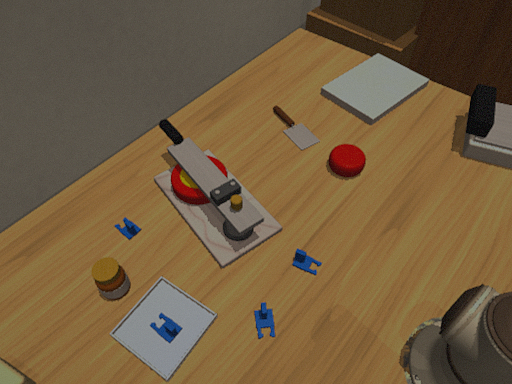

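The scene view shows four blue clips: A at (238,168) and B at (291,155), both on the counter; C at (350,183), in the tray; and D at (341,271), beyond the jar. The side view shows the same four at (306,262), (264,320), (166,327) and (127,229). I expect C, since it is in the tray and farthest left; next I measure positions and check it in a close crop.

Run:
```python
from h import *
P={n:imaging.capture(n) for n in ["scene","side"]}
S,D=P["scene"],P["side"]
for n,a,b in [("A",(237,163),(314,267)),("B",(291.7,151.8),(265.7,333.2)),("C",(354.9,194.9),(159.8,324.3)),("D",(342.4,280),(122.2,225.9))]:
    print(n,onz(S,a,.005).round(4),onz(D,b,.005).round(4))
print("tabA.. C",tri([ray(S,(349,180.1)),ray(D,(172.3,326.5))]).round(4), "throat C",onz(S,(351.1,194.1),.007).round(4),onz(D,(156.8,321.4),.007).round(4))
print("tray",onz(S,(351.9,190.7),0).round(4),onz(D,(165,325.3),0).round(4))
print("ped",onz(S,(261.5,203.3),.06).round(4),onz(D,(236.2,218.5),.06).round(4))
print("barend",onz(S,(261.5,176.6),.1).round(4),onz(D,(250.4,221.6),.1).round(4))
print("cutter",onz(S,(261.1,215.6),0).round(4))
for t,a,b in [("gouda",(130.6,209.4),(344.3,165)),("jar",(370.6,232.6),(117.3,286.4)),("spat",(120,282.4),(293.9,128.8))]:
    print(t,onz(S,a,0).round(4),onz(D,b,0).round(4))
c=[cv2.resize(S["frame"][145:225,305:395],(405,360),interpolation=cv2.INTER_CUBIC),cv2.resize(D["frame"][280:374,112:218],(395,360),interpolation=cv2.INTER_CUBIC)]
cv2.imwrite("pics/c.png",np.hstack(c))
```

```text
A [0.3376 0.0028 0.005 ] [ 0.3363 -0.0027  0.005 ]
B [0.3275 0.1657 0.005 ] [0.3258 0.177  0.005 ]
C [0.5102 0.2995 0.005 ] [0.4977 0.2989 0.005 ]
D [0.7471 0.1934 0.005 ] [0.7442 0.1981 0.005 ]
tabA.. C [0.4695 0.2903 0.022 ] throat C [0.5069 0.2894 0.007 ] [0.5059 0.2991 0.007 ]
tray [0.4918 0.2975 0.    ] [0.4904 0.2929 0.    ]
ped [0.5243 0.037  0.06  ] [0.5242 0.037  0.06  ]
barend [0.47   0.0478 0.1   ] [0.4764 0.044  0.1   ]
cutter [0.5231 0.0362 0.    ]
gouda [ 0.4354 -0.3045  0.    ] [ 0.4489 -0.3066  0.    ]
jar [0.6298 0.3051 0.    ] [0.6315 0.3018 0.    ]
spat [ 0.6462 -0.3398  0.    ] [ 0.636  -0.3356  0.    ]
```

View pics/c.png

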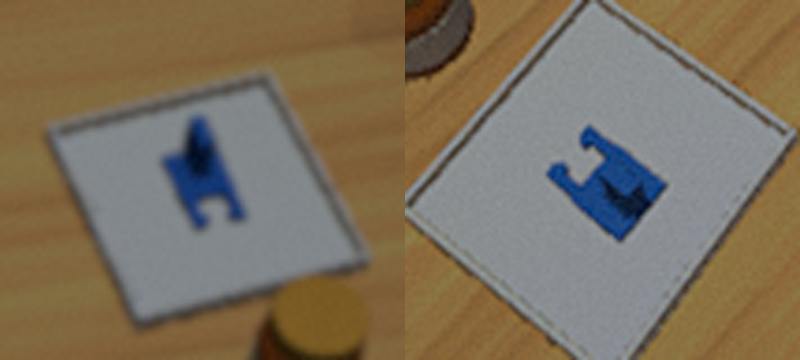

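Crop: the clip in the tray has its tab at the back, towards the base, and its open end roughly along +x. It is intact. By measurement its y is 0.299, the largest of the four, so C it is. First I square the tool with the world and move above the tray for a wrist view.

>>> apply_moves(moves=[[[0,0,0],-4.56],[[0,0,0],-4.56],[[0,0,0],-4.56],[[0,0,0],-4.56],[[0,0,0],-4.56]], hand=0.06)

```text
time_s: 1.62
tcp_pos: [0.2415, 0.5764, 0.2225]
ee_rot: [[1.0, 0.005, 0.0], [0.005, -1.0, 0.0], [0.0, -0.0, -1.0]]
wrist_force: [0.2, 0.4, -0.1]
gripper_width: 0.729
gripper_force: 0.0
```

>>> apply_moves(moves=[[[0.022,0.03,0],0],[[0.022,0.03,0],0],[[0.022,0.03,0],0],[[0.022,0.03,0],0],[[0.022,0.03,0],0]])

```text
time_s: 2.03
tcp_pos: [0.3524, 0.4251, 0.2227]
ee_rot: [[1.0, 0.002, 0.0], [0.002, -1.0, 0.0], [0.0, -0.0, -1.0]]
wrist_force: [1.0, -0.1, -0.9]
gripper_width: 0.691
gripper_force: 0.0
```

>>> apply_moves(moves=[[[0.022,0.03,0],0],[[0.022,0.03,0],0],[[0.022,0.03,0],0],[[0.022,0.03,0],0],[[0.022,0.03,0],0]])

```text
time_s: 2.45
tcp_pos: [0.4626, 0.2751, 0.2229]
ee_rot: [[1.0, 0.001, 0.0], [0.001, -1.0, 0.0], [0.001, -0.0, -1.0]]
wrist_force: [0.9, 1.1, 0.4]
gripper_width: 0.691
gripper_force: 0.0
```

Run:
```python
from h import *
s=r.sense();print(s["tcp_pos"],np.round(s["ee_rot"],3).tolist(),s["wrist_force"],s["time_s"],s["joints"])
p=imaging.capture("wrist");cv2.imwrite("pics/w1.png",p["frame"]);print(p["eye"],np.round(p["orientation"],3).tolist(),p["intrinsics"])
for t,z in [("clip",.005),("clip_tab",.0275),("clip_throat",.008),("tray",0),("bar_end",.1),("pedestal_top",.06)]:
    print(t,[(px(p,d).round(1).tolist(),onz(p,px(p,d),z).round(4).tolist(),round(d["confidence"],2)) for d in models.place_of(p,t)])
```

```text
[0.46264902 0.27510802 0.22290004] [[1.0, 0.001, 0.0], [0.001, -1.0, 0.0], [0.001, -0.0, -1.0]] [0.9295485  1.09195429 0.43980753] 2.45 [ 4.80095287e+01  1.35650242e+01 -1.17544155e+01  3.62296169e-03
 -6.46414103e+01  4.20710303e+01]
[0.53941709 0.27548854 0.38554412] [[0.002, -0.96, -0.28], [-1.0, -0.001, -0.001], [0.0, 0.28, -0.96]] [[290.10553073   0.         249.87921475]
 [  0.         290.10553073 184.8986307 ]
 [  0.           0.           1.        ]]
clip [([235.8, 127.9], [0.5051, 0.2935, 0.005], 0.8)]
clip_tab [([235.2, 159.3], [0.4684, 0.2936, 0.0275], 0.83), ([448.2, 229.5], [0.3728, 0.008, 0.0275], 0.8), ([340.8, 242.5], [0.3532, 0.151, 0.0275], 0.59)]
clip_throat [([229.6, 126.1], [0.5076, 0.3013, 0.008], 0.67)]
tray [([230.8, 141.0], [0.4875, 0.3005, 0.0], 0.79)]
bar_end [([478.3, 172.2], [0.4699, 0.0439, 0.1], 0.77), ([473.6, 114.8], [0.5264, 0.061, 0.1], 0.46)]
pedestal_top [([472.4, 113.6], [0.5259, 0.0325, 0.06], 0.93)]
```

View pics/w1.png

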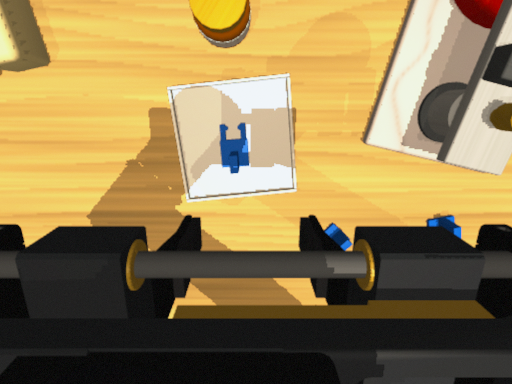

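The wrist view shows the target clip at (235,147), tab at the bottom, jaws pointing up (+x). It is turned a few degrees from straight. I now fit its pose by silhouette.

```bash
cat >> h.py <<'E'
from scipy.optimize import minimize
BX=[(-44,-8,-18,18,0,6),(-9,12,9.5,16.5,0,6),(-9,12,-16.5,-9.5,0,6),(4,10,6,10,0,6),(4,10,-10,-6,0,6),(-45,-23,-5,5,6,39)]
def blue(p,roi):
    h=cv2.cvtColor(p["frame"],cv2.COLOR_BGR2HSV);m=((h[...,0]>95)&(h[...,0]<130)&(h[...,1]>130)).astype(np.uint8)
    o=np.zeros_like(m);x0,y0,x1,y1=roi;o[y0:y1,x0:x1]=m[y0:y1,x0:x1];return o
def render(p,x,y,yaw,z,k=4):
    im=np.zeros((384*k,512*k),np.uint8);c,s=np.cos(yaw),np.sin(yaw)
    for b in BX:
        pts=[proj(p,(x+(c*u-s*v)/1e3,y+(s*u+c*v)/1e3,z+w/1e3)) for u in b[:2] for v in b[2:4] for w in b[4:]]
        cv2.fillConvexPoly(im,cv2.convexHull(((np.array(pts)+.5)*k-.5).round().astype(np.int32)),1)
    return cv2.resize(im.astype(np.float32),(512,384),interpolation=cv2.INTER_AREA)
def fitclip(ps,ms,g,z):
    f=lambda q:sum(np.abs(render(p,q[0]/1e3,q[1]/1e3,np.radians(q[2]),z)-m).sum()/m.sum() for p,m in zip(ps,ms))
    best=None
    for dy in (-8,0,8):
        q=minimize(f,[g[0]*1e3,g[1]*1e3,g[2]+dy],method="Nelder-Mead",options=dict(initial_simplex=np.array([g[0]*1e3,g[1]*1e3,g[2]+dy])+np.array([[0,0,0],[4,0,0],[0,4,0],[0,0,6]])))
        if best is None or q.fun<best.fun: best=q
    return best.x.round(2),round(best.fun,3)
E
python3 - <<'E'
from h import *
p=imaging.capture("wrist");m=blue(p,(195,100,275,185));print(m.sum())
print(fitclip([p],[m],(.503,.295,3),.0045))
s=imaging.capture("scene");ms=blue(s,(325,165,375,210));d=imaging.capture("side");md=blue(d,(140,300,200,350));print(ms.sum(),md.sum())
print(fitclip([s],[ms],(.503,.295,3),.0045),fitclip([d],[md],(.503,.295,3),.0045))
print(fitclip([p,s,d],[m,ms,md],(.503,.295,3),.0045))
E
```

```text
902
(array([498.81, 297.7 ,   4.76]), np.float64(0.173))
146 377
(array([496.09, 297.21,   3.65]), np.float64(0.773)) (array([500.94, 297.09,   3.82]), np.float64(0.229))
(array([499.41, 297.03,   3.11]), np.float64(1.192))
```

>>> apply_moves(moves=[[[0.0025,-0.0197,0.02],0],[[0,0,0.035],-4.5],[[0,0,0.035],0],[[0,0,0.035],0],[[0,0,0],0]], hand=0.05)

```text
time_s: 3.37
tcp_pos: [0.4599, 0.2935, 0.0908]
ee_rot: [[0.997, 0.079, -0.011], [0.079, -0.997, -0.01], [-0.012, 0.009, -1.0]]
wrist_force: [-1.1, -0.9, -0.8]
gripper_width: 0.577
gripper_force: 0.0
```

Run:
```python
from h import *
s=r.sense();print(s["tcp_pos"],np.round(s["ee_rot"],3).tolist(),s["wrist_force"],s["time_s"])
p=imaging.capture("wrist");m=blue(p,(130,60,370,330));print(m.sum());cv2.imwrite("pics/w2.png",p["frame"])
print(fitclip([p],[m],(.499,.2975,4.5),.0045))
```

```text
[0.45993517 0.29352985 0.09083649] [[0.997, 0.079, -0.011], [0.079, -0.997, -0.01], [-0.012, 0.009, -1.0]] [-1.08211544 -0.89735702 -0.76679666] 3.3667
2203
(array([499.21, 297.49,   3.09]), np.float64(0.121))
```

View pics/w2.png

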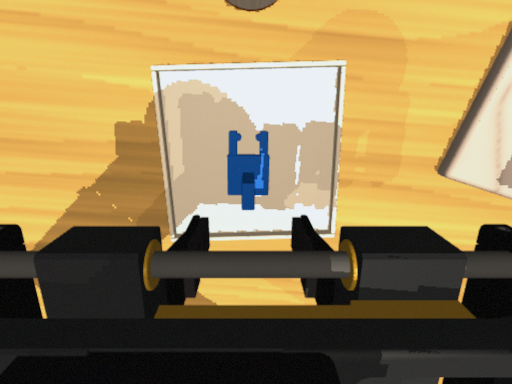

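The wrist view shows the clip at (248,170), square to the fingers and between them. I settle, then descend.

>>> apply_moves(moves=[[[0,0,0],0],[[0,0,0],0]])

```text
time_s: 3.58
tcp_pos: [0.4657, 0.2981, 0.1001]
ee_rot: [[0.997, 0.081, 0.004], [0.081, -0.997, 0.003], [0.004, -0.003, -1.0]]
wrist_force: [-0.2, -0.2, 0.1]
gripper_width: 0.578
gripper_force: 0.0
```

>>> apply_moves(moves=[[[0,0.0025,0.022],0],[[0,0,0.022],0],[[0,0,0.018],0],[[0,0,0.012],0],[[0,0,0.006],0]])

```text
time_s: 4.0
tcp_pos: [0.4652, 0.2946, 0.0183]
ee_rot: [[0.997, 0.08, 0.001], [0.08, -0.997, 0.002], [0.002, -0.001, -1.0]]
wrist_force: [0.9, -0.4, -0.9]
gripper_width: 0.578
gripper_force: 0.0
```

>>> apply_moves(moves=[[[0,0,0],0],[[0,0,0],0],[[0,0,0],0]])

```text
time_s: 4.25
tcp_pos: [0.4655, 0.2949, 0.0193]
ee_rot: [[0.997, 0.08, 0.002], [0.08, -0.997, 0.002], [0.003, -0.002, -1.0]]
wrist_force: [0.2, -0.2, 0.2]
gripper_width: 0.574
gripper_force: 0.0
```

>>> apply_moves(moves=[[[0,0,0.004],0],[[0,0,0],0],[[0,0,0],0]])

```text
time_s: 4.5
tcp_pos: [0.4646, 0.294, 0.0138]
ee_rot: [[0.997, 0.08, 0.0], [0.08, -0.997, 0.0], [0.0, -0.0, -1.0]]
wrist_force: [-0.1, -0.4, -0.4]
gripper_width: 0.572
gripper_force: 0.0
```

>>> apply_moves(moves=[[[0,0,0],0],[[0,0,0],0],[[0,0,0],0],[[0,0,0],0],[[0,0,0],0]], hand=0)

```text
time_s: 4.92
tcp_pos: [0.4645, 0.2939, 0.0135]
ee_rot: [[0.997, 0.08, -0.0], [0.08, -0.997, -0.0], [-0.0, 0.0, -1.0]]
wrist_force: [-0.1, -0.0, -0.1]
gripper_width: 0.277
gripper_force: 0.0
```

>>> apply_moves(moves=[[[0,0,0],0],[[0,0,0],0],[[0,0,0],0],[[0,0,0],0],[[0,0,0],0]])

```text
time_s: 5.33
tcp_pos: [0.4645, 0.2939, 0.0135]
ee_rot: [[0.997, 0.08, 0.0], [0.08, -0.997, 0.0], [0.0, -0.0, -1.0]]
wrist_force: [-0.0, -0.0, -0.1]
gripper_width: 0.108
gripper_force: 30.0
```

Gripped, with an opening of 9.4 mm at 30 N. I lift and carry it to a staging point behind the bar's short end.

>>> apply_moves(moves=[[[0,0,-0.02],0],[[0,0,-0.04],0],[[0,0,-0.04],0],[[0,0,-0.04],0],[[0,0,-0.04],0]])

```text
time_s: 5.75
tcp_pos: [0.464, 0.2934, 0.1953]
ee_rot: [[0.997, 0.08, -0.001], [0.08, -0.997, -0.0], [-0.001, 0.0, -1.0]]
wrist_force: [0.7, 1.0, -0.5]
gripper_width: 0.115
gripper_force: 30.0
```

>>> apply_moves(moves=[[[0,0.02,-0.01],3],[[0,0.035,0],3],[[0,0.035,0],3],[[-0.01,0.035,0],3],[[-0.01,0.035,0],2]])

```text
time_s: 6.17
tcp_pos: [0.4385, 0.1348, 0.2032]
ee_rot: [[0.986, -0.167, -0.001], [-0.167, -0.986, -0.0], [-0.001, 0.0, -1.0]]
wrist_force: [0.9, -0.3, -0.3]
gripper_width: 0.113
gripper_force: 30.0
```

>>> apply_moves(moves=[[[-0.01,0.035,0],0],[[0,0.025,0],0],[[0,0.01,0],0],[[0,0,0],0],[[0,0,0],0]])

```text
time_s: 6.58
tcp_pos: [0.4181, 0.0691, 0.2038]
ee_rot: [[0.986, -0.165, 0.001], [-0.165, -0.986, 0.001], [0.001, -0.001, -1.0]]
wrist_force: [1.1, 0.4, -1.0]
gripper_width: 0.113
gripper_force: 30.0
```

Run:
```python
from h import *
s=r.sense();R=np.array(s["ee_rot"]);print(s["tcp_pos"],np.degrees(np.arctan2(R[1,0],R[0,0])),s["wrist_force"],s["time_s"],s["gripper_width"])
p=imaging.capture("wrist");cv2.imwrite("pics/w3.png",p["frame"])
for t,z in [("pedestal_top",.06),("bar_end",.1),("cutter",0)]:
    print(t,[(px(p,d).round(1).tolist(),onz(p,px(p,d),z).round(4).tolist(),round(d["confidence"],2)) for d in models.place_of(p,t)])
for n in ["scene","side"]:
    q=imaging.capture(n)
    for t,z in [("pedestal_top",.06),("bar_end",.1)]:
        print(n,t,[(px(q,d).round(1).tolist(),onz(q,px(q,d),z).round(4).tolist(),round(d["confidence"],2)) for d in models.place_of(q,t)])
```

```text
[0.41814628 0.0691271  0.203777  ] -9.489683761312586 [ 1.13184766  0.4283592  -0.9713615 ] 6.5833 0.11341207690522279
pedestal_top [([269.9, 63.5], [0.5248, 0.0316, 0.06], 0.77), ([268.0, 127.0], [0.4645, 0.0424, 0.06], 0.69)]
bar_end [([264.0, 126.6], [0.4692, 0.0478, 0.1], 0.74)]
cutter []
scene pedestal_top [([261.3, 200.4], [0.5154, 0.0383, 0.06], 0.59)]
scene bar_end [([260.6, 179.9], [0.4799, 0.0435, 0.1], 0.96)]
side pedestal_top []
side bar_end [([248.9, 222.0], [0.4782, 0.0468, 0.1], 0.79)]
```

View pics/w3.png

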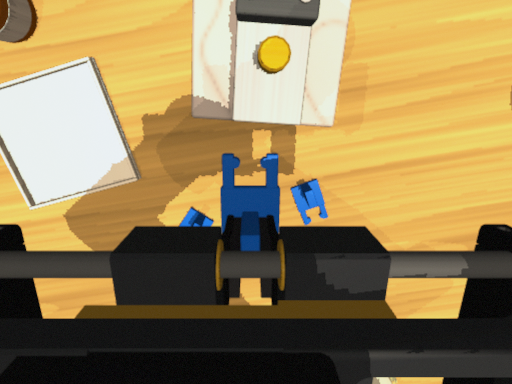

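The wrist view shows the brass head at (274,54), the bar end edge from (233,120) to (303,125), the board behind it, and the clip held at (250,200) with its jaws towards the cutter. The tool is a few degrees off the bar's line, so I zoom in to measure.

Run:
```python
from h import *
im=cv2.imread("pics/w3.png")[0:140,180:360];im=cv2.resize(im,None,fx=4,fy=4,interpolation=cv2.INTER_CUBIC)
im=cv2.convertScaleAbs(im,alpha=0.9)
for i in range(0,180,20): cv2.putText(im,str(180+i),(i*4,10),0,.35,(0,0,255),1);cv2.line(im,(i*4,12),(i*4,18),(0,0,255),1)
for i in range(0,140,20): cv2.putText(im,str(i),(0,i*4+4),0,.35,(0,0,255),1)
cv2.imwrite("pics/w3z.png",im)
```

```text
(no output)
```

View pics/w3z.png

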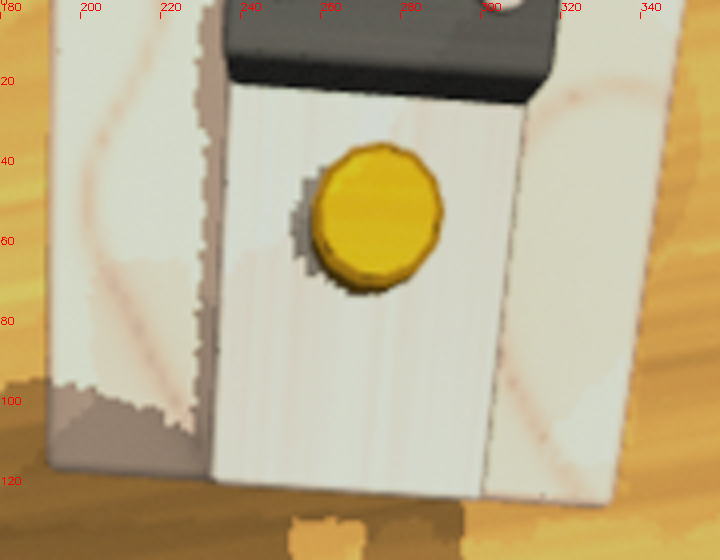

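Run:
```python
from h import *
from scipy.optimize import least_squares
p=imaging.capture("wrist"); s=r.sense()
f=lambda u,v:np.array([180+(u+.5)/4-.5,(v+.5)/4-.5])
O=[((-55,32,'h'),f(213,480)),((-55,-32,'h'),f(482,498)),((27,32,'h'),f(229,83)),((27,-32,'h'),f(527,103)),
((-60,85,16),f(47,467)),((-60,-85,16),f(611,506)),((0,0,'H'),f(377,211))]
def W(q,c):
    x,y,a,h=q;z={'h':h,'H':h+32}.get(c[2],c[2]);a=np.radians(a)
    return np.array([x+c[0]*np.cos(a)-c[1]*np.sin(a),y+c[0]*np.sin(a)+c[1]*np.cos(a),z])/1e3
def res(q): return np.concatenate([proj(p,W(q,c))-o for c,o in O])
q=least_squares(res,[524,37,-12,100]);print(q.x.round(2));print(q.fun.reshape(-1,2).round(1).tolist())
def res2(q): return np.concatenate([res(q[:4])+np.tile(q[4:6],len(O))])
m=blue(p,(200,140,285,250));print(s["tcp_pos"],m.sum())
R=np.array(s["ee_rot"]);print("tool yaw",np.degrees(np.arctan2(R[1,0],R[0,0])))
t=s["tcp_pos"];print(fitclip([p],[m],(t[0]+.034,t[1]-.0056,-9.5),t[2]-.009))
```

```text
[525.71  32.43 -13.13  90.65]
[[-1.0, -0.3], [0.4, -0.2], [-0.4, 0.2], [0.1, 0.7], [-1.0, 0.2], [1.5, 0.1], [0.5, -0.5]]
[0.41776965 0.06924225 0.20346914] 3509
tool yaw -9.41146210002925
(array([451.58,  63.6 ,  -9.46]), np.float64(0.493))
```

>>> apply_moves(moves=[[[0,0,0],3.7],[[0.022,0.0057,0],0],[[0.022,0.0057,0.015],0],[[0,0,0.03],0],[[0,0,0.015],0]])

```text
time_s: 7.55
tcp_pos: [0.4575, 0.0473, 0.1412]
ee_rot: [[0.973, -0.229, -0.003], [-0.229, -0.973, -0.0], [-0.003, 0.001, -1.0]]
wrist_force: [-1.0, -0.6, -1.3]
gripper_width: 0.11
gripper_force: 30.0
```

>>> apply_moves(moves=[[[0,0,0.005],0],[[0,0,0],0],[[0,0,0],0],[[0,0,0],0]])

```text
time_s: 7.88
tcp_pos: [0.459, 0.0484, 0.1399]
ee_rot: [[0.974, -0.227, 0.003], [-0.227, -0.974, 0.001], [0.002, -0.001, -1.0]]
wrist_force: [0.6, 0.8, -1.1]
gripper_width: 0.114
gripper_force: 30.0
```

Run:
```python
from h import *
s=r.sense();R=np.array(s["ee_rot"]);print(s["tcp_pos"],np.degrees(np.arctan2(R[1,0],R[0,0])),s["time_s"])
p=imaging.capture("wrist");cv2.imwrite("pics/w4.png",p["frame"])
im=p["frame"][50:250,160:340];im=cv2.resize(im,None,fx=3,fy=3,interpolation=cv2.INTER_CUBIC);im=cv2.convertScaleAbs(im,alpha=0.9)
for i in range(0,180,20): cv2.putText(im,str(160+i),(i*3,10),0,.35,(0,0,255),1)
for i in range(0,200,20): cv2.putText(im,str(50+i),(0,i*3+4),0,.35,(0,0,255),1)
cv2.imwrite("pics/w4z.png",im)
```

```text
[0.45895273 0.04842882 0.13988916] -13.092287379125453 7.8833
```

View pics/w4z.png

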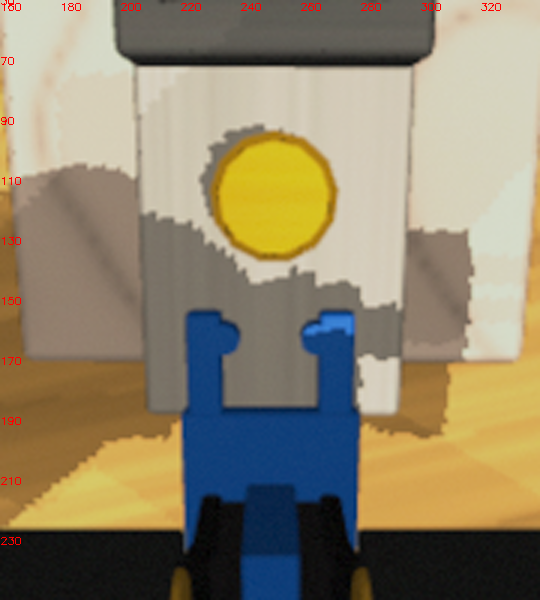

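The view shows the head centre at column ~250.8, jaw midline at ~250.0 and bar centre line at ~250.7, with the edges parallel. The clip is about 0.5 mm off laterally and well aligned in yaw. I shift 0.5 mm and come down; below 0.125 I stay under 10 mm/s.

>>> apply_moves(moves=[[[0,0.0005,0.007],0],[[0,0,0.005],0],[[0,0,0.002],0],[[0,0,0],0],[[0,0,0],0]])

```text
time_s: 8.35
tcp_pos: [0.4578, 0.0474, 0.1244]
ee_rot: [[0.974, -0.227, -0.0], [-0.227, -0.974, -0.0], [-0.0, 0.0, -1.0]]
wrist_force: [0.7, 0.2, -0.4]
gripper_width: 0.11
gripper_force: 30.0
```

>>> apply_moves(moves=[[[0,0,0.0007],0],[[0,0,0.0007],0],[[0,0,0.0007],0],[[0,0,0.0007],0],[[0,0,0.0007],0]])

```text
time_s: 8.77
tcp_pos: [0.4579, 0.0474, 0.121]
ee_rot: [[0.974, -0.227, 0.0], [-0.227, -0.974, 0.0], [0.0, -0.0, -1.0]]
wrist_force: [0.3, -0.2, -0.7]
gripper_width: 0.111
gripper_force: 30.0
```

>>> apply_moves(moves=[[[0,0,0.0007],0],[[0,0,0.0007],0],[[0,0,0.0007],0],[[0,0,0.0007],0],[[0,0,0.0007],0]])

```text
time_s: 9.18
tcp_pos: [0.4579, 0.0474, 0.1175]
ee_rot: [[0.974, -0.227, -0.0], [-0.227, -0.974, 0.0], [-0.0, -0.0, -1.0]]
wrist_force: [-0.3, 0.6, -0.4]
gripper_width: 0.11
gripper_force: 30.0
```

>>> apply_moves(moves=[[[0,0,0.0007],0],[[0,0,0.0007],0],[[0,0,0.0007],0],[[0,0,0.0007],0],[[0,0,0.0007],0]])

```text
time_s: 9.6
tcp_pos: [0.4579, 0.0474, 0.114]
ee_rot: [[0.974, -0.227, -0.0], [-0.227, -0.974, -0.0], [0.0, 0.0, -1.0]]
wrist_force: [0.4, -1.1, 0.1]
gripper_width: 0.111
gripper_force: 30.0
```

>>> apply_moves(moves=[[[0,0,0.0007],0],[[0,0,0.0007],0],[[0,0,0.0007],0],[[0,0,0.0007],0]])

```text
time_s: 9.93
tcp_pos: [0.4579, 0.0475, 0.1112]
ee_rot: [[0.974, -0.227, -0.0], [-0.227, -0.974, 0.0], [-0.0, -0.0, -1.0]]
wrist_force: [0.1, 0.8, -0.2]
gripper_width: 0.113
gripper_force: 30.0
```

>>> apply_moves(moves=[[[0,0,0.0007],0],[[0,0,0.0007],0],[[0,0,0.0007],0]])

```text
time_s: 10.18
tcp_pos: [0.4579, 0.0474, 0.1091]
ee_rot: [[0.974, -0.227, 0.0], [-0.227, -0.974, -0.0], [0.0, 0.0, -1.0]]
wrist_force: [0.3, 0.8, -1.3]
gripper_width: 0.115
gripper_force: 30.0
```

>>> apply_moves(moves=[[[0,0,0.0005],0],[[0,0,0.0005],0],[[0,0,0.0005],0],[[0,0,0.0005],0]])

```text
time_s: 10.52
tcp_pos: [0.4579, 0.0474, 0.1071]
ee_rot: [[0.974, -0.227, -0.0], [-0.227, -0.974, 0.0], [-0.0, -0.0, -1.0]]
wrist_force: [-0.4, -0.4, -0.9]
gripper_width: 0.109
gripper_force: 30.0
```

>>> apply_moves(moves=[[[0,0,0.0005],0],[[0,0,0.0005],0],[[0,0,0.0005],0],[[0,0,0.0005],0]])

```text
time_s: 10.85
tcp_pos: [0.4579, 0.0474, 0.1051]
ee_rot: [[0.974, -0.227, 0.0], [-0.227, -0.974, -0.0], [0.0, 0.0, -1.0]]
wrist_force: [-0.1, 0.5, -0.2]
gripper_width: 0.114
gripper_force: 30.0
```

>>> apply_moves(moves=[[[0,0,0.0005],0],[[0,0,0.0005],0],[[0,0,0.0005],0]])

```text
time_s: 11.1
tcp_pos: [0.4579, 0.0474, 0.1036]
ee_rot: [[0.974, -0.227, 0.0], [-0.227, -0.974, 0.0], [0.0, -0.0, -1.0]]
wrist_force: [-1.1, -0.2, -0.8]
gripper_width: 0.11
gripper_force: 30.0
```

>>> apply_moves(moves=[[[0,0,0.0005],0],[[0,0,0.0005],0],[[0,0,0.0005],0]])

```text
time_s: 11.35
tcp_pos: [0.4579, 0.0475, 0.1023]
ee_rot: [[0.974, -0.227, -0.0], [-0.227, -0.974, -0.0], [-0.0, 0.0, -1.0]]
wrist_force: [-2.5, 0.2, 4.3]
gripper_width: 0.114
gripper_force: 30.0
```

Light touch at TCP z ≈ 0.1024: contact force 4.3 N, bar top ≈ 0.093. I lift 0.8 mm and advance towards the neck.

>>> apply_moves(moves=[[[0,0,-0.0008],0],[[0,0,0],0],[[0.002,0,0],0],[[0.002,0,0],0],[[0.002,0,0],0]])

```text
time_s: 11.77
tcp_pos: [0.464, 0.046, 0.1029]
ee_rot: [[0.974, -0.227, 0.0], [-0.227, -0.974, -0.0], [0.0, 0.0, -1.0]]
wrist_force: [0.3, 0.9, -1.1]
gripper_width: 0.116
gripper_force: 30.0
```

>>> apply_moves(moves=[[[0.002,0,0],0],[[0.002,0,0],0],[[0.002,0,0],0],[[0.002,0,0],0],[[0,0,0],0]])

```text
time_s: 12.18
tcp_pos: [0.472, 0.0442, 0.1029]
ee_rot: [[0.974, -0.227, 0.0], [-0.227, -0.974, -0.0], [0.0, -0.0, -1.0]]
wrist_force: [0.2, -0.2, -0.1]
gripper_width: 0.114
gripper_force: 30.0
```

Run:
```python
from h import *
s=r.sense();print(s["tcp_pos"],s["wrist_force"],s["time_s"])
p=imaging.capture("wrist")
im=p["frame"][60:250,160:340];im=cv2.resize(im,None,fx=3,fy=3,interpolation=cv2.INTER_CUBIC);im=cv2.convertScaleAbs(im,alpha=0.9)
for i in range(0,180,20): cv2.putText(im,str(160+i),(i*3,10),0,.35,(0,0,255),1)
for i in range(0,190,20): cv2.putText(im,str(60+i),(0,i*3+4),0,.35,(0,0,255),1)
cv2.imwrite("pics/w5z.png",im)
```

```text
[0.47199017 0.04423205 0.10293283] [ 0.18884999 -0.15642684 -0.10085286] 12.1833
```

View pics/w5z.png

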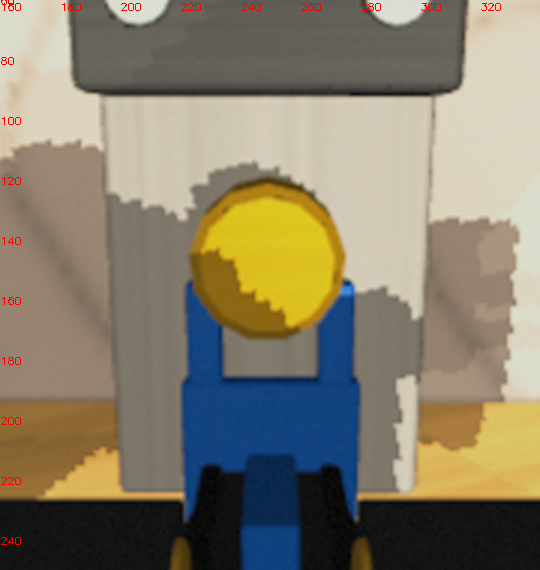

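The head centre is at column ~249.2 and the clip midline at ~250.0, so the clip is about 0.4 mm right of it. The jaws are just entering under the head. I nudge left 0.4 mm and push gently.

>>> apply_moves(moves=[[[0.001,-0.0004,0],0],[[0.001,0,0],0],[[0.001,0,0],0],[[0.001,0,0],0],[[0,0,0],0]])

```text
time_s: 12.65
tcp_pos: [0.4757, 0.0437, 0.103]
ee_rot: [[0.974, -0.227, 0.0], [-0.227, -0.974, 0.0], [0.0, -0.0, -1.0]]
wrist_force: [-0.6, 0.3, -1.7]
gripper_width: 0.114
gripper_force: 30.0
```

>>> apply_moves(moves=[[[0.001,0,0],0],[[0.001,0,0],0],[[0,0,0],0]])

```text
time_s: 12.9
tcp_pos: [0.4777, 0.0433, 0.103]
ee_rot: [[0.974, -0.227, 0.0], [-0.227, -0.974, -0.0], [0.0, -0.0, -1.0]]
wrist_force: [-0.2, -0.5, -0.3]
gripper_width: 0.112
gripper_force: 30.0
```

>>> apply_moves(moves=[[[0.001,0,0],0],[[0.001,0,0],0],[[0,0,0],0]])

```text
time_s: 13.15
tcp_pos: [0.4791, 0.0428, 0.1027]
ee_rot: [[0.974, -0.227, -0.001], [-0.227, -0.974, -0.0], [-0.001, 0.0, -1.0]]
wrist_force: [-0.6, 0.9, -0.9]
gripper_width: 0.109
gripper_force: 30.0
```

>>> apply_moves(moves=[[[0.001,0,0],0],[[0,0,0],0]])

```text
time_s: 13.32
tcp_pos: [0.4797, 0.0426, 0.1026]
ee_rot: [[0.974, -0.227, -0.002], [-0.227, -0.974, -0.0], [-0.002, 0.0, -1.0]]
wrist_force: [-1.4, 0.8, -1.7]
gripper_width: 0.111
gripper_force: 30.0
```

>>> apply_moves(moves=[[[0.001,0,0],0],[[0,0,0],0]])

```text
time_s: 13.48
tcp_pos: [0.4806, 0.0423, 0.1025]
ee_rot: [[0.974, -0.227, -0.002], [-0.227, -0.974, -0.0], [-0.002, 0.001, -1.0]]
wrist_force: [-2.4, 1.1, -2.4]
gripper_width: 0.112
gripper_force: 30.0
```

>>> apply_moves(moves=[[[0.001,0,0],0],[[0.0005,0,0],0],[[0,0,0],0]])

```text
time_s: 13.73
tcp_pos: [0.4826, 0.0419, 0.1028]
ee_rot: [[0.974, -0.227, -0.001], [-0.227, -0.974, -0.0], [-0.001, 0.0, -1.0]]
wrist_force: [-3.0, 2.1, -2.0]
gripper_width: 0.113
gripper_force: 30.0
```

>>> apply_moves(moves=[[[0.001,0,0],0],[[0.001,0,0],0],[[0,0,0],0]])

```text
time_s: 13.98
tcp_pos: [0.4862, 0.0415, 0.1034]
ee_rot: [[0.974, -0.227, 0.003], [-0.227, -0.974, 0.0], [0.003, -0.001, -1.0]]
wrist_force: [0.5, -0.4, -1.3]
gripper_width: 0.11
gripper_force: 30.0
```

>>> apply_moves(moves=[[[0.001,0,0],0],[[0.001,0,0],0],[[0,0,0],0]])

```text
time_s: 14.23
tcp_pos: [0.4883, 0.0412, 0.1035]
ee_rot: [[0.974, -0.227, 0.003], [-0.227, -0.974, 0.0], [0.003, -0.001, -1.0]]
wrist_force: [2.1, -1.7, -1.7]
gripper_width: 0.112
gripper_force: 30.0
```

>>> apply_moves(moves=[[[0.001,0,0],0],[[0,0,0],0]])

```text
time_s: 14.4
tcp_pos: [0.4887, 0.041, 0.1033]
ee_rot: [[0.974, -0.227, 0.002], [-0.227, -0.974, 0.0], [0.002, -0.001, -1.0]]
wrist_force: [2.5, -1.4, -1.2]
gripper_width: 0.113
gripper_force: 30.0
```

>>> apply_moves(moves=[[[0.001,0,0],0],[[0.0005,0,0],0],[[0,0,0],0]])

```text
time_s: 14.65
tcp_pos: [0.4894, 0.0406, 0.103]
ee_rot: [[0.974, -0.227, 0.0], [-0.227, -0.974, 0.0], [0.0, -0.0, -1.0]]
wrist_force: [1.0, -1.4, -1.0]
gripper_width: 0.108
gripper_force: 30.0
```

>>> apply_moves(moves=[[[0.0005,0,0],0],[[0.0005,0,0],0],[[0,0,0],0]])

```text
time_s: 14.9
tcp_pos: [0.4901, 0.0404, 0.1029]
ee_rot: [[0.974, -0.227, -0.0], [-0.227, -0.974, 0.0], [-0.0, 0.0, -1.0]]
wrist_force: [0.6, -0.4, -0.1]
gripper_width: 0.109
gripper_force: 30.0
```

>>> apply_moves(moves=[[[0.0005,0,0],0],[[0.0005,0,0],0],[[0,0,0],0]])

```text
time_s: 15.15
tcp_pos: [0.491, 0.0401, 0.1029]
ee_rot: [[0.974, -0.227, -0.0], [-0.227, -0.974, -0.0], [-0.0, 0.0, -1.0]]
wrist_force: [0.3, 0.3, -0.5]
gripper_width: 0.113
gripper_force: 30.0
```

>>> apply_moves(moves=[[[0.0005,0,0],0],[[0.0005,0,0],0],[[0,0,0],0]])

```text
time_s: 15.4
tcp_pos: [0.4911, 0.0398, 0.1027]
ee_rot: [[0.974, -0.228, -0.002], [-0.228, -0.974, -0.0], [-0.002, 0.001, -1.0]]
wrist_force: [-2.1, 2.2, 0.2]
gripper_width: 0.114
gripper_force: 30.0
```

>>> apply_moves(moves=[[[0.0007,0,0],0],[[0.0007,0,0],0],[[0,0,0],0]])

```text
time_s: 15.65
tcp_pos: [0.4913, 0.0395, 0.1025]
ee_rot: [[0.974, -0.228, -0.005], [-0.228, -0.974, -0.0], [-0.004, 0.001, -1.0]]
wrist_force: [-6.1, 4.1, 2.6]
gripper_width: 0.114
gripper_force: 30.0
```

The push is now resisted at 7 N with no more travel, so the clip has bottomed. I relax the push and let go.

>>> apply_moves(moves=[[[-0.001,0,0],0],[[-0.0009,0,0],0],[[0,0,0],0]])

```text
time_s: 15.9
tcp_pos: [0.4911, 0.0398, 0.1027]
ee_rot: [[0.974, -0.227, -0.001], [-0.227, -0.974, -0.0], [-0.001, 0.001, -1.0]]
wrist_force: [-2.6, 0.8, -1.1]
gripper_width: 0.111
gripper_force: 30.0
```

>>> apply_moves(moves=[[[0,0,0],0],[[0,0,0],0],[[0,0,0],0],[[0,0,0],0],[[0,0,0],0]], hand=0.04)

```text
time_s: 16.32
tcp_pos: [0.4921, 0.0401, 0.1032]
ee_rot: [[0.974, -0.227, 0.001], [-0.227, -0.974, 0.0], [0.001, -0.0, -1.0]]
wrist_force: [0.2, 0.5, 0.0]
gripper_width: 0.402
gripper_force: 0.0
```

>>> apply_moves(moves=[[[0,0,-0.005],0],[[0,0,-0.01],0],[[0,0,-0.02],0],[[0,0,-0.03],0],[[0,0,0],0]])

```text
time_s: 16.73
tcp_pos: [0.4954, 0.0408, 0.1738]
ee_rot: [[0.974, -0.226, 0.011], [-0.226, -0.974, 0.002], [0.011, -0.005, -1.0]]
wrist_force: [0.8, 0.3, 1.3]
gripper_width: 0.456
gripper_force: 0.0
```

>>> apply_moves(moves=[[[-0.02,0,-0.01],0],[[-0.02,0,0],0],[[0,0,0],0],[[0,0,0],0]])

```text
time_s: 17.07
tcp_pos: [0.4525, 0.0493, 0.1788]
ee_rot: [[0.974, -0.226, 0.002], [-0.226, -0.974, 0.001], [0.002, -0.001, -1.0]]
wrist_force: [1.3, 0.6, 0.1]
gripper_width: 0.458
gripper_force: 0.0
```

Run:
```python
from h import *
s=r.sense();print(s["tcp_pos"],s["wrist_force"],s["time_s"],s["gripper_width"])
p=imaging.capture("wrist")
im=p["frame"][0:190,160:340];im=cv2.resize(im,None,fx=3,fy=3,interpolation=cv2.INTER_CUBIC);im=cv2.convertScaleAbs(im,alpha=0.9)
for i in range(0,180,20): cv2.putText(im,str(160+i),(i*3,10),0,.35,(0,0,255),1)
for i in range(0,190,20): cv2.putText(im,str(i),(0,i*3+4),0,.35,(0,0,255),1)
cv2.imwrite("pics/w6z.png",im)
```

```text
[0.45246274 0.04925944 0.17875128] [1.28375592 0.62557016 0.1393491 ] 17.0667 0.45818342356674036
```

View pics/w6z.png

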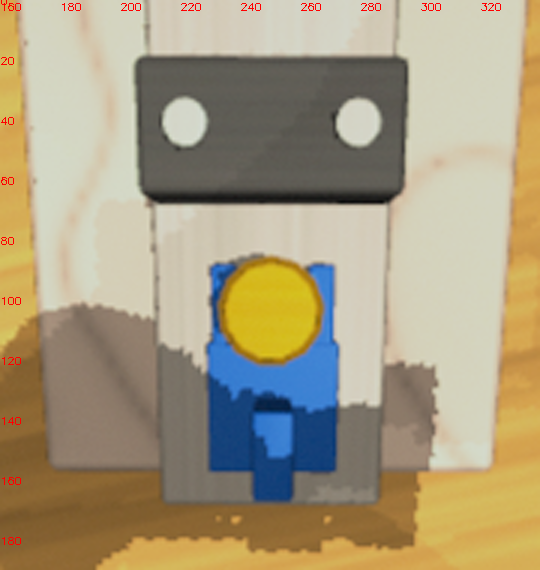

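The view shows the clip lying flat and square. The jaw tips (rows ~88) show past the head's sides, the bridge is under the head and the tab is free of the fingers. I check the seat offset numerically.

Run:
```python
from h import *
from scipy.optimize import least_squares
p=imaging.capture("wrist")
f=lambda u,v:np.array([160+(u+.5)/3-.5,(v+.5)/3-.5])
O=[((-55,32,'h'),f(163,501)),((-55,-32,'h'),f(379,502)),((27,32,'h'),f(154,203)),((27,-32,'h'),f(388,203)),
((-60,85,16),f(50,467)),((-60,-85,16),f(490,468)),((0,0,'H'),f(270,309))]
C=[((-44,18,0),f(209,470)),((-44,-18,0),f(336,471)),((12,16.5,6),f(209,265)),((12,-16.5,6),f(334,265)),((-8,18,6),f(208,341)),((-8,-18,6),f(338,342))]
def W(q,c,o=(0,0)):
    x,y,a,h=q[:4];z={'h':h,'H':h+32}.get(c[2],c[2]);a=np.radians(a);u,v=c[0]+o[0],c[1]+o[1]
    return np.array([x+u*np.cos(a)-v*np.sin(a),y+u*np.sin(a)+v*np.cos(a),z])/1e3
def res(q):
    return np.concatenate([proj(p,W(q,c))-o for c,o in O]+[proj(p,W(q,(c[0],c[1],q[3]+c[2]),q[4:6]))-o for c,o in C])
q=least_squares(res,[524,37,-12,93,0,0]);print("x y yaw h dx dy",q.x.round(2));print(q.fun.reshape(-1,2).round(1).tolist())
```

```text
x y yaw h dx dy [ 5.2658e+02  3.2290e+01 -1.3150e+01  9.0600e+01 -1.3500e+00 -4.7000e-01]
[[-0.4, -0.0], [0.0, -0.3], [-0.8, -0.3], [0.7, -0.2], [-1.4, 1.2], [1.7, 1.1], [0.2, -0.5], [0.5, -0.5], [-0.7, -0.7], [0.6, 0.1], [0.1, 0.2], [-0.5, 0.5], [0.1, 0.2]]
```

Run:
```python
from h import *
from scipy.optimize import least_squares
p=imaging.capture("wrist")
f=lambda u,v:np.array([160+(u+.5)/3-.5,(v+.5)/3-.5])
B=[((-55,32,0),f(163,501)),((-55,-32,0),f(379,502)),((27,32,0),f(154,203)),((27,-32,0),f(388,203))]
Hd=[((0,0,32),f(270,309))]
C=[((-44,18,0),f(209,470)),((-44,-18,0),f(336,471)),((12,16.5,6),f(209,265)),((12,-16.5,6),f(334,265)),((-8,18,6),f(208,341)),((-8,-18,6),f(338,342))]
def go(O,h,fr):
    def res(q):
        a=np.radians(q[2]);hh=h if h else q[3]
        W=lambda c,o:np.array([q[0]+(c[0]+o[0])*np.cos(a)-(c[1]+o[1])*np.sin(a),q[1]+(c[0]+o[0])*np.sin(a)+(c[1]+o[1])*np.cos(a),hh+c[2]])/1e3
        return np.concatenate([proj(p,W(c,(0,0)))-o for c,o in O]+[proj(p,W(c,q[4:6]))-o for c,o in C])
    q=least_squares(res,[524,37,-12,93,0,0]);J=np.linalg.pinv(q.jac.T@q.jac);print(fr,q.x.round(2),"rms",q.fun.std().round(2),"sd dx",np.sqrt(J[4,4]*q.fun.var()).round(2))
for h in (None,93.4,90): 
    go(B,h,"bar");go(Hd,h,"head");go(B+Hd,h,"both")
```

```text
bar [ 5.2657e+02  3.2150e+01 -1.3110e+01  9.0260e+01 -1.1700e+00 -3.6000e-01] rms 0.43 sd dx 0.22
head [526.49  32.44 -13.05  92.92  -0.9   -0.61] rms 0.33 sd dx 0.26
both [ 5.2654e+02  3.2230e+01 -1.3100e+01  9.0250e+01 -1.1300e+00 -4.3000e-01] rms 0.41 sd dx 0.2
bar [ 5.2665e+02  3.2140e+01 -1.3110e+01 -7.9111e+03 -1.0900e+00 -3.6000e-01] rms 0.61 sd dx 0.31
head [ 526.5    32.44  -13.05 -440.64   -0.88   -0.6 ] rms 0.34 sd dx 0.26
both [ 5.26610e+02  3.22100e+01 -1.31000e+01  1.69386e+03 -1.04000e+00
 -4.20000e-01] rms 0.58 sd dx 0.28
bar [ 5.26560e+02  3.21500e+01 -1.31100e+01 -1.50779e+03 -1.17000e+00
 -3.60000e-01] rms 0.43 sd dx 0.23
head [ 5.2647e+02  3.2450e+01 -1.3050e+01  4.8955e+03 -1.0200e+00 -6.1000e-01] rms 0.43 sd dx 0.33
both [ 5.2654e+02  3.2230e+01 -1.3100e+01 -1.5078e+03 -1.1400e+00 -4.3000e-01] rms 0.42 sd dx 0.2
```

The clip sits within about 1.1 mm by picture, which is inside 2 mm but without much margin. I give it one gentle confirming push behind the tab with shut fingers.

>>> apply_moves(moves=[[[0,0,0.005],0],[[0,0,0],0],[[0,0,0],0],[[0,0,0],0],[[0,0,0],0]], hand=0)

```text
time_s: 17.63
tcp_pos: [0.4528, 0.049, 0.1728]
ee_rot: [[0.974, -0.227, -0.0], [-0.227, -0.974, -0.0], [-0.0, 0.0, -1.0]]
wrist_force: [-0.5, 0.1, 0.3]
gripper_width: 0.17
gripper_force: 0.0
```

>>> apply_moves(moves=[[[0,0,0.025],0],[[0,0,0.025],0],[[0,0,0.013],0],[[0,0,0.004],0],[[0,0,0],0]])

```text
time_s: 18.05
tcp_pos: [0.4522, 0.0488, 0.1051]
ee_rot: [[0.974, -0.227, -0.002], [-0.227, -0.974, -0.001], [-0.002, 0.002, -1.0]]
wrist_force: [-0.5, -1.0, 0.0]
gripper_width: 0.006
gripper_force: 0.0
```

>>> apply_moves(moves=[[[0.006,0,0],0],[[0.005,0,0],0],[[0.003,0,0],0],[[0,0,0],0],[[0,0,0],0]])

```text
time_s: 18.47
tcp_pos: [0.4668, 0.0459, 0.1064]
ee_rot: [[0.974, -0.228, 0.001], [-0.228, -0.974, 0.001], [0.001, -0.001, -1.0]]
wrist_force: [-0.6, 0.3, 0.1]
gripper_width: 0.007
gripper_force: 0.0
```

>>> apply_moves(moves=[[[0.001,0,0],0],[[0.001,0,0],0],[[0.001,0,0],0],[[0,0,0],0]])

```text
time_s: 18.8
tcp_pos: [0.4693, 0.0452, 0.106]
ee_rot: [[0.974, -0.227, 0.0], [-0.227, -0.974, 0.0], [0.0, -0.0, -1.0]]
wrist_force: [0.1, 0.3, 0.0]
gripper_width: 0.008
gripper_force: 0.0
```

>>> apply_moves(moves=[[[0.001,0,0],0],[[0.001,0,0],0],[[0,0,0],0]])

```text
time_s: 19.05
tcp_pos: [0.4711, 0.0447, 0.1059]
ee_rot: [[0.974, -0.227, -0.0], [-0.227, -0.974, -0.0], [-0.0, 0.0, -1.0]]
wrist_force: [-0.7, 0.0, 0.4]
gripper_width: 0.007
gripper_force: 0.1
```

>>> apply_moves(moves=[[[0.001,0,0],0],[[0.0005,0,0],0],[[0,0,0],0]])

```text
time_s: 19.3
tcp_pos: [0.4722, 0.0443, 0.1058]
ee_rot: [[0.974, -0.227, -0.001], [-0.227, -0.974, -0.0], [-0.001, 0.0, -1.0]]
wrist_force: [-1.3, -0.0, 0.7]
gripper_width: 0.003
gripper_force: 1.1
```

>>> apply_moves(moves=[[[0.001,0,0],0],[[0.001,0,0],0],[[0,0,0],0]])

```text
time_s: 19.55
tcp_pos: [0.4723, 0.0437, 0.1058]
ee_rot: [[0.974, -0.228, -0.005], [-0.228, -0.974, -0.001], [-0.005, 0.002, -1.0]]
wrist_force: [-7.2, 2.8, 4.9]
gripper_width: 0.001
gripper_force: 4.4
```

The clip is hard against the neck: 7 N with no travel, so it is home. I back away and hand in.

>>> apply_moves(moves=[[[-0.003,0,0],0],[[-0.012,0,0],0],[[-0.015,0,-0.01],0],[[0,0,-0.035],0],[[0,0,-0.035],0]])

```text
time_s: 19.97
tcp_pos: [0.444, 0.0503, 0.1858]
ee_rot: [[0.974, -0.226, -0.003], [-0.226, -0.974, -0.002], [-0.002, 0.003, -1.0]]
wrist_force: [1.2, 1.1, 0.8]
gripper_width: 0.004
gripper_force: 0.0
```

>>> apply_moves(moves=[[[0,0,0],0],[[0,0,0],0],[[0,0,0],0],[[0,0,0],0],[[0,0,0],0]])

```text
time_s: 20.38
tcp_pos: [0.4448, 0.0505, 0.1848]
ee_rot: [[0.974, -0.227, -0.002], [-0.227, -0.974, -0.001], [-0.002, 0.002, -1.0]]
wrist_force: [-0.2, 0.1, 0.4]
gripper_width: 0.006
gripper_force: 0.0
```

Run:
```python
from h import *
p=imaging.capture("wrist");m=blue(p,(215,60,290,200));ys,xs=np.where(m);print(r.sense()["tcp_pos"],m.sum(),xs.min(),xs.max(),ys.min(),ys.max())
print(r.finish_job())
```

```text
[0.44487135 0.05050974 0.18486412] 1916 228 270 79 154
the job is handed in; nothing more can be done
None
```

I pushed the blue clip from the tray into the spindle groove until it hit a firm stop, released it, and handed the job in at about 20 s. The largest wrist force I read was about 9 N, and by picture its seat was about 1.1 mm from the axis (limit 2 mm) before a last confirming push; the hand-in returned no verdict.

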